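# Gauge the printed rod holders

## Robot

A 6-joint arm with a two-finger parallel gripper is mounted at the origin on the work surface. World frame = base frame: x ahead of the robot, y to its left, z up, the work surface at z = 0. Lengths are in m, angles in degrees, forces in N, time in s.
With the tool pointing down it reaches from about 0.4 to 0.825 m from the base axis. Payload 7 kg.
Tool frame: the origin (TCP) lies at the very end of the fingers, on their centre line; the grasp point (between the pads) lies r.grip_depth behind it (r.grip_depth is the distance from the TCP to the grasp point, in m); z points along the fingers, y is the direction in which the jaws open and shut (so a half turn about z gives the same grasp; the last joint's range is limited). The gripper opens to 88 mm and grips with 3 to 60 N. Pads are 19 mm wide; open, the fingers measure 130 mm over their backs; the gripper's body (78 mm by 193 mm) begins 47 mm behind the grasp point.
Start: joints at [-53.68, 20.546, 0.682, 0, -70.136, -16.507], TCP at [0.229, -0.635, 0.227] pointing down, gripper open.
Joint ranges: [-176.03, 176.03], [-82.01, 121.73], [-58.28, 71.71], [-173.87, 95.51], [-174.79, -0.11], [-173.66, 173.66]. Speed limits (degrees/s): [136.94, 136.94, 172.46, 180, 180, 180].

## Interface

Orientations are given as [roll, pitch, yaw] about the fixed x, y, z axes, in that order (R = Rz(yaw) Ry(pitch) Rx(roll)).
In Python, from plant import get_state, vision, r gives the robot as it stands.
- The arm moves only by the shell command python3 -m handwheel 'ROWS' [FORCE]. ROWS is JSON, a list of rows, each a list of 5 numbers: the shift along the tool's x, y, z in mm, then the turn about the tool's z in degrees, then the finger opening in mm, from 0 to 87.6. A call has exactly 8 rows; each row shifts and turns the commanded pose from where the row before left it, along the tool's axes as they then stand; what a row does not reach is not made up. A row lasts 1/8 s, in which the tool goes at most 62.5 mm and 10.7 degrees, less where a joint would pass 70% of its speed; a pose out of reach is approached as far as the arm can. A call with a gripper value outside its range is refused whole. The fingers move at their own pace and stop on an object; FORCE is the grip in N (left out, the last holds). Time passes only in rows, so rows that do not move let the fingers close, or fill a call up. It gives the time, the measured TCP pose, the force and the opening at its end, in the units of the state.
- get_state(): the state, without advancing time (a new reading comes with each control period).
- vision.capture(name): name is "scene" or "top" or "wrist"; returns a dict with "color" (480x640x3 uint8, red, green, blue), "range_z" (480x640 float32, m along the optical axis (not along the pixel's ray), 0 where there is no reading), "K" (3x3 intrinsics, pixels), "R" (3x3) and "t" (3): a world point X has camera coordinates R X + t. Camera axes: x right, y down, z forward; pixel columns grow to the right and rows downward; lengths in m; the calibration is good to about 2 mm. A picture is of the moment at which its call begins.
- r.close_job(): hands the job in, once; it reports no verdict.
The state is a dict: "time_s": time; "joints": joint angles; "qd": joint speeds; "joint_torque": joint torques, N m; "tcp_pos": TCP position; "eef_rot": TCP orientation; "contact_force": force on the tool from outside, world axes, zero at the start; "moment": the same for the moment, N m; "gripper_width": finger opening in m.
Only numpy, scipy, OpenCV 4.12 (cv2) and the standard library are available. Lean on these libraries where they do the work, as an engineer would, in place of code of your own. Each camera call takes 0.05 s, during which the arm holds its last target. There are 200 camera calls.

## Task

One of the two printed rod holders on the print bed has come out with a tight bore. With both still standing on the bed, hold the plug gauge and try it gently in the bores until you have felt it come to a firm stop, under a light push and never rammed, in the tight one; then press it home in the good one until its collar rests on the holder, and leave it there. Then put the tight holder in the scrap bin; the good one stays on the bed, and the other printed pieces stay where they are.

Things in the scene. Friction and masses are not known exactly. Their poses are not given: they have to be found in the camera images.
- gauge: Plug gauge: steel pin 16 mm in diameter, 34 mm long, tip chamfered 2 mm; collar 28 mm in diameter, 34 to 39 mm above the tip; aluminium handle 20 mm in diameter, 39 to 84 mm above the tip. 0.09 kg. Origin: centre of the tip; z up along the handle. Starts hanging in the stand by its collar. Fully home, its collar rests on the holder and its tip is 10 mm above the holder's underside.
- holder_a: Printed red plastic rod holder: block 46 x 46 mm, 44 mm tall, vertical round bore, two screw ears (6 mm thick) at its foot on its +y and -y sides (74 mm over the ears; the x faces are plain, 46 mm apart). About 0.15 kg, loose on the plate. Origin: centre of its underside; z up along the bore. holder_a and holder_b look alike; either may be the tight one, the names tell nothing.
- holder_b: Printed red plastic rod holder: block 46 x 46 mm, 44 mm tall, vertical round bore, two screw ears (6 mm thick) at its foot on its +y and -y sides (74 mm over the ears; the x faces are plain, 46 mm apart). About 0.15 kg, loose on the plate. Origin: centre of its underside; z up along the bore. holder_a and holder_b look alike; either may be the tight one, the names tell nothing.
- holder_a_mouth (a point): Centre of the bore's mouth, 44 mm above the holder's underside. The bore is 17 mm wide, without a chamfer, for 12 mm; from 16 mm below the mouth a captive liner (0.5 mm of play) lines it. In the good holder the liner is 19 mm wide and the gauge goes fully home; in the tight one 12 mm, and the gauge stops 16 mm deep, 18 mm short of home.
- holder_b_mouth (a point): Centre of the bore's mouth, 44 mm above the holder's underside. The bore is 17 mm wide, without a chamfer, for 12 mm; from 16 mm below the mouth a captive liner (0.5 mm of play) lines it. In the good holder the liner is 19 mm wide and the gauge goes fully home; in the tight one 12 mm, and the gauge stops 16 mm deep, 18 mm short of home.
- plate: The bare aluminium plate of the print bed, 220 x 220 mm, 6 mm thick, its upper face about 40 mm above the table. Origin: centre of its lower face, z up. It rides on springs: rigid up to about 5 N of push, then it gives about 0.25 mm a newton, to a stop 3 mm down. The holders stand on it; more than 20 N of a holder against the plate counts as ramming.
- stand: Fixed dark wooden gauge stand, 64 x 64 mm and 40 mm tall, with a vertical 20 mm hole in its middle in which the gauge hangs. Origin: centre of its underside.
- bin: Fixed scrap bin, grey plastic open box, 160 x 160 mm outside, 50 mm tall, walls 4 mm, floor about 4 mm thick. Origin: centre of its underside, on the table.
- chain: A bystander, to be left where it is: black printed chain strip 150 mm long (its y), 18 mm wide, 10 mm high, lying on the robot's side of the plate, about 25 mm in from the edge. Origin: centre of its underside.
- owl: A bystander, to be left where it is: red printed owl figure, 74 mm tall, on the table beside the bed. Origin: centre of its underside.
- tower: A bystander, to be left where it is: red printed lattice tower, 98 mm tall, 61 mm wide at the foot, on the table beside the bed. Origin: centre of its underside.
Things that resemble listed ones, but are neither listed nor needed, are in the scene too. Leave any turquoise look-alike of the holder_a alone.

How it is judged:
By the outcome, as a careful person would: the job done as asked, in the order asked, and still so for the second after the job is handed in, with the robot touching nothing.
It also fails if it takes over 72 s, if anything falls off the work surface, if the arm or the gripper's body presses on something with over 40 N, if the wrist force passes 120 N, or if a joint passes its speed limit or range.

## Working session

There is one attempt and no reset: what is moved stays moved. The work goes in short steps, Python scripts to look and compute and a shell command to move; the robot and the scene stay as the last step left them, time stands still between calls to the robot, and variables do not carry over. Pictures are saved under pics/ and viewed, about 8 in all and at most 12, crops included, and the job is handed in when it is done.

```bash
mkdir -p pics; ls
cat > h.py <<'E'
import numpy as np, cv2
from plant import get_state, vision, r
def cap(n):
    return vision.capture(n)
def save(c,f,box=None,s=1):
    im=cv2.cvtColor(c["color"],cv2.COLOR_RGB2BGR)
    if box: x0,y0,x1,y1=box; im=im[y0:y1,x0:x1]
    cv2.imwrite("pics/"+f,cv2.resize(im,None,fx=s,fy=s,interpolation=cv2.INTER_CUBIC))
def ray(c,u,v,z):
    R,t,K=map(np.array,(c["R"],c["t"],c["K"]))
    o=-R.T@t; d=R.T@np.linalg.inv(K)@np.array([u,v,1.]); return o+d*(z-o[2])/d[2]
def cloud(c):
    R,t,K=map(np.array,(c["R"],c["t"],c["K"])); Z=c["range_z"]
    v,u=np.mgrid[:480,:640]; P=np.stack([u,v,np.ones_like(u)],-1)@np.linalg.inv(K).T*Z[...,None]
    X=(P-t)@R; X[Z==0]=np.nan; return X
E
python3 - <<'E'
from h import *
s=get_state(); print(s); print(r.grip_depth)
a=cap("top"); b=cap("scene"); save(a,"top.png"); save(b,"scene.png")
for c in(a,b): print(c["K"],-np.array(c["R"]).T@c["t"])
E
```

```text
pics
{'time_s': 0.0, 'joints': array([-5.36804173e+01,  2.05918211e+01,  6.36242407e-01, -1.95496709e-02,
       -7.01361319e+01, -1.65080987e+01]), 'qd': array([ 0.01372182, -0.05553885, -0.01101731, -0.00585671, -0.02588264,
        0.03097969]), 'joint_torque': array([-1.57304956e-03, -5.82706189e+01,  2.93056744e+01,  6.99699908e+00,
        6.69073634e-03, -1.86061334e-04]), 'tcp_pos': array([ 0.22860702, -0.63461169,  0.22563888]), 'eef_rot': array([ 1.79906847e+02, -8.44152550e-03, -1.60195167e+02]), 'contact_force': array([0.07777014, 0.45261133, 0.21738582]), 'moment': array([-0.01410713,  0.01438391, -0.03689434]), 'gripper_width': 0.08776437221987649}
0.0188
[[588.4600196    0.         330.44692462]
 [  0.         588.4600196  254.63278248]
 [  0.           0.           1.        ]] [0.39150597 0.01536275 1.34354145]
[[571.55823139   0.         326.88119857]
 [  0.         571.55823139 236.10395492]
 [  0.           0.           1.        ]] [1.16075466 0.63937234 0.65673707]
```

View pics/top.png

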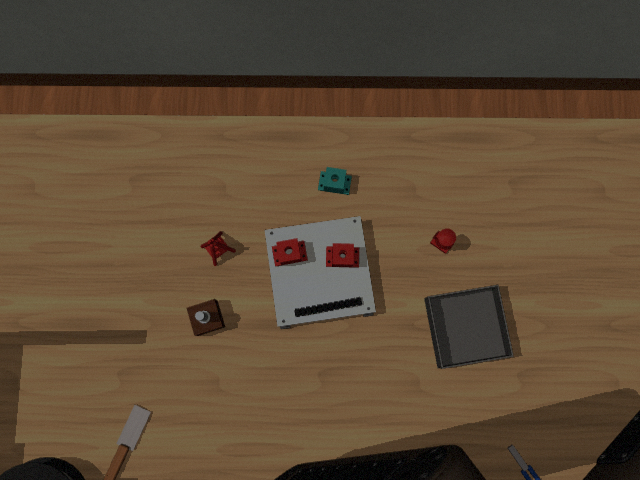

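View pics/scene.png

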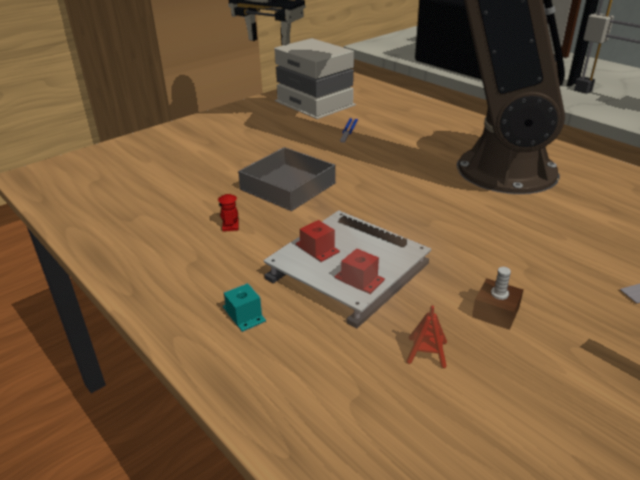

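Top view: the red rod holders stand on the plate at (290,252) and (342,256). The turquoise look-alike at (335,180) is off the plate. The owl is at (445,240), the tower at (216,247), the stand and gauge at (205,316), the bin at (468,327) and the chain at (330,307). The two red ones on the plate fit the description.

Run:
```python
from h import *
c=cap("top"); X=cloud(c); h=cv2.cvtColor(c["color"],cv2.COLOR_RGB2HSV)
red=((h[...,0]<8)|(h[...,0]>172))&(h[...,1]>150)&(h[...,2]>60)
for x0,x1 in((268,312),(320,364)):
    m=np.zeros_like(red); m[230:280,x0:x1]=red[230:280,x0:x1]
    for lo,hi in((.075,.1),(.04,.06)):
        k=m&(X[...,2]>lo)&(X[...,2]<hi); P=X[k]; print(k.sum(),P.mean(0),P.min(0),P.max(0))
        (cx,cy),wh,an=cv2.minAreaRect(P[:,:2].astype(np.float32)*1000); print(' rect',cx,cy,wh,an)
print("plate z",np.nanmedian(X[280:295,290:350,2]), "table",np.nanmedian(X[380:400,250:350,2]))
g=X[295:340,183:230]; 
for lo,hi in((.034,.041),(.0425,.05),(.08,.1)):
    k=(g[...,2]>lo)&(g[...,2]<hi);P=g[k]; print("stand/gauge",lo,k.sum(),P.mean(0),cv2.minAreaRect(P[:,:2].astype(np.float32)*1000))
b=X[280:375,415:520].reshape(-1,3); P=b[(b[:,2]>.046)&(b[:,2]<.056)]; print("bin",cv2.minAreaRect(P[:,:2].astype(np.float32)*1000))
save(c,"crop.png",(180,210,380,340),4)
```

```text
388 [0.60634203 0.09751427 0.08387422] [0.58083744 0.07164416 0.07626916] [0.63154478 0.12232297 0.09069718]
 rect 606.7260131835938 97.55294799804688 (44.9072380065918, 45.95658874511719) 11.263360023498535
190 [0.60625406 0.09861579 0.04599489] [0.57874932 0.06008912 0.04015023] [0.63499542 0.13670356 0.05215313]
 rect 606.4678344726562 97.70130920410156 (44.5573616027832, 72.68318176269531) 11.655309677124023
397 [ 0.59874038 -0.02103331  0.08365385] [ 0.57661727 -0.04333127  0.07511543] [0.62157024 0.00249825 0.09275599]
 rect 599.099853515625 -20.42566680908203 (45.75864791870117, 44.94371795654297) 89.8008804321289
190 [ 0.59901261 -0.01594385  0.04650131] [ 0.57705582 -0.05622851  0.04085212] [0.62182132 0.01559422 0.05812118]
 rect 599.6068725585938 -20.406482696533203 (44.739952087402344, 71.82135772705078) 0.3304477035999298
plate z 0.03987380539830736 table -9.82656155637179e-05
stand/gauge 0.034 451 [0.46481515 0.28212976 0.03846569] ((464.5662536621094, 283.4376525878906), (64.44557189941406, 64.24571990966797), 18.621967315673828)
stand/gauge 0.0425 151 [0.46310262 0.28157916 0.04420855] ((464.8130187988281, 283.20074462890625), (62.34199142456055, 63.07158279418945), 16.90407943725586)
stand/gauge 0.08 79 [0.46429004 0.28263682 0.08949659] ((464.2968444824219, 283.59307861328125), (18.640348434448242, 18.85269546508789), 88.44731903076172)
bin ((447.13812255859375, -300.59112548828125), (159.80177307128906, 161.2289581298828), 9.713726997375488)
```

View pics/crop.png

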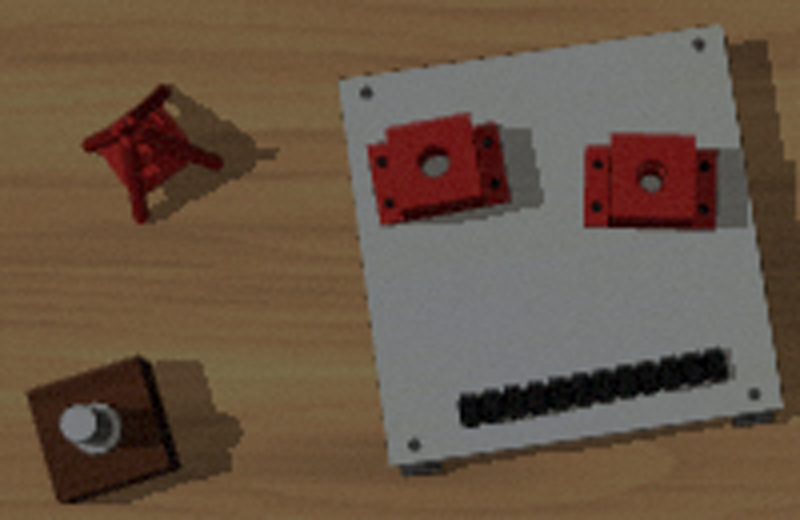

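```bash
python3 -m handwheel '[[-44,42,0,0,87],[-44,42,0,0,87],[-44,42,0,0,87],[-44,42,0,0,87],[-44,42,0,0,87],[-44,42,0,0,87],[-44,42,0,0,87],[-44,42,0,0,87]]' 20; python3 -m handwheel '[[0,0,0,-10,87],[0,0,0,-10,87],[0,0,0,-10,87],[0,0,0,-10,87],[0,0,0,-10,87],[0,0,0,-10,87],[0,0,0,-10.2,87],[0,0,0,0,87]]'
```

```text
time_s: 1.15
tcp_pos: [0.4465, -0.1977, 0.2267]
eef_rot: [-180.0, 0.0, -160.2]
contact_force: [0.4, -1.3, -0.3]
gripper_width: 0.0873
time_s: 2.15
tcp_pos: [0.4459, -0.1996, 0.2264]
eef_rot: [180.0, 0.0, -90.1]
contact_force: [-0.2, -0.6, 0.1]
gripper_width: 0.0868
```

```bash
python3 -m handwheel '[[-60,-2,0,0,87],[-60,-2,0,0,87],[-60,-2,0,0,87],[-60,-2,0,0,87],[-61,-2,0,0,87],[-61,-2,0,0,87],[-61,-3,0,0,87],[-60,-3,0,0,87]]'
python3 - <<'E'
from h import *
c=cap("wrist"); save(c,"w1.png"); X=cloud(c)
for lo,hi in((.034,.041),(.0425,.05),(.08,.1)):
    P=X[(X[...,2]>lo)&(X[...,2]<hi)&(abs(X[...,0]-.464)<.06)&(abs(X[...,1]-.283)<.06)]
    print(lo,len(P)); 
    if len(P)>5: print(P.mean(0),cv2.minAreaRect(P[:,:2].astype(np.float32)*1000))
print(get_state()["tcp_pos"],c["R"],-c["R"].T@c["t"])
E
```

```text
time_s: 3.15
tcp_pos: [0.4636, 0.2855, 0.2267]
eef_rot: [-180.0, 0.0, -90.2]
contact_force: [1.3, -0.4, 1.2]
gripper_width: 0.0871
0.034 2917
[0.46282021 0.2794456  0.04001261] ((462.8538818359375, 282.2650451660156), (64.18325805664062, 64.6584701538086), 18.305673599243164)
0.0425 222
[0.46264512 0.27579757 0.04525991] ((461.8331604003906, 279.7852783203125), (28.51671028137207, 48.152713775634766), 62.586524963378906)
0.08 465
[0.46286209 0.2810066  0.08976622] ((462.7558288574219, 281.7370300292969), (19.251026153564453, 19.684551239013672), 60.591392517089844)
[0.46471369 0.29121231 0.22613531] [[-9.99990689e-01  4.26546534e-03 -6.53731236e-04]
 [ 3.85950276e-03  9.51814785e-01  3.06649180e-01]
 [ 1.93023251e-03  3.06643802e-01 -9.51822385e-01]] [0.46268383 0.2018943  0.38527552]
```

View pics/w1.png

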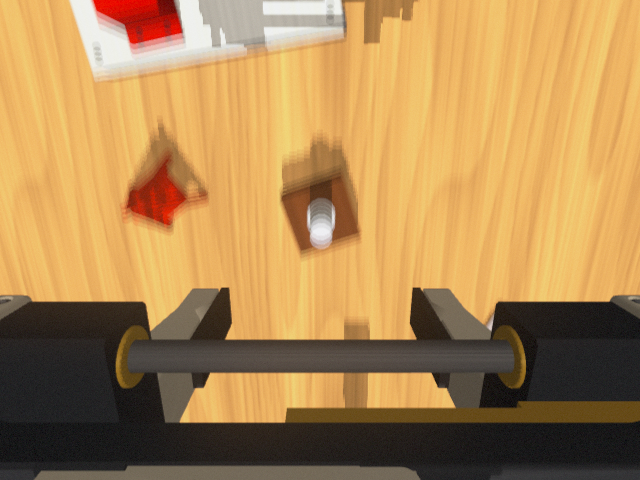

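```bash
python3 -m handwheel '[[0,0,25,0,87],[0,0,25,0,87],[0,0,25,0,87],[0,0,10,0,87],[0,0,0,0,87],[0,0,0,0,87],[0,0,0,0,87],[0,0,0,0,87]]'
python3 - <<'E'
from h import *
c=cap("wrist"); X=cloud(c)
for lo,hi in((.034,.0405),(.082,.1)):
    P=X[(X[...,2]>lo)&(X[...,2]<hi)&(abs(X[...,0]-.464)<.06)&(abs(X[...,1]-.283)<.06)]
    print(lo,len(P),P.mean(0),cv2.minAreaRect(P[:,:2].astype(np.float32)*1000))
print(get_state()["tcp_pos"])
E
```

```text
time_s: 4.2
tcp_pos: [0.4641, 0.2836, 0.1422]
eef_rot: [-180.0, 0.0, -90.0]
contact_force: [-0.6, -0.5, -0.8]
gripper_width: 0.0871
0.034 3357 [0.46298502 0.27796708 0.03980526] ((462.82293701171875, 282.4233093261719), (64.10914611816406, 64.68327331542969), 18.26350975036621)
0.082 849 [0.46281008 0.28099205 0.08966937] ((462.7703552246094, 281.9521179199219), (19.7639217376709, 19.83600425720215), 55.6932487487793)
[0.46408798 0.28354347 0.14203142]
```

```bash
python3 -m handwheel '[[0.7,0.6,20,0,87],[0,0,25,0,87],[0,0,25,0,87],[0,0,15,0,87],[0,0,6,0,87],[0,0,0,0,60],[0,0,0,0,40],[0,0,0,0,16]]' 25;python3 -m handwheel '[[0,0,0,0,14],[0,0,0,0,14],[0,0,0,0,14],[0,0,0,0,14],[0,0,0,0,14],[0,0,0,0,14],[0,0,0,0,14],[0,0,0,0,14]]' 25
```

```text
time_s: 5.25
tcp_pos: [0.4637, 0.2831, 0.0513]
eef_rot: [-180.0, 0.1, -90.0]
contact_force: [-0.2, -0.2, -0.4]
gripper_width: 0.0624
time_s: 6.25
tcp_pos: [0.4633, 0.2827, 0.0505]
eef_rot: [180.0, -0.0, -90.0]
contact_force: [0.3, -0.2, -0.6]
gripper_width: 0.0195
```

```bash
python3 -m handwheel '[[0,0,-10,0,14],[0,0,-30,0,14],[0,0,-40,0,14],[0,0,-40,0,14],[20,-11,0,0,14],[42,-23,0,0,14],[42,-23,0,0,14],[42,-23,0,0,14]]';python3 -m handwheel '[[42,-23,0,0,14],[42,-23,0,0,14],[23,-10,0,0,14],[0,0,0,0,14],[0,0,0,0,14],[0,0,0,0,14],[0,0,0,0,14],[0,0,0,0,14]]'
python3 - <<'E'
from h import *
c=cap("wrist"); save(c,"w2.png"); X=cloud(c); np.save("X.npy",X)
s=get_state(); print(s["tcp_pos"],s["contact_force"],s["gripper_width"])
h=cv2.cvtColor(c["color"],cv2.COLOR_RGB2HSV)
red=((h[...,0]<8)|(h[...,0]>172))&(h[...,1]>150)&(h[...,2]>60)
for y0 in(-.0204,.0976):
  P=X[red&(X[...,2]>.079)&(X[...,2]<.089)&(abs(X[...,1]-y0)<.04)&(abs(X[...,0]-.6)<.05)]
  if len(P)>50: print(len(P),np.median(P,0),cv2.minAreaRect(P[:,:2].astype(np.float32)*1000))
E
```

```text
time_s: 7.25
tcp_pos: [0.5439, 0.1355, 0.1714]
eef_rot: [-180.0, 0.0, -90.0]
contact_force: [-0.0, 1.1, -1.5]
gripper_width: 0.0194
time_s: 8.25
tcp_pos: [0.5993, 0.0302, 0.1707]
eef_rot: [-180.0, 0.0, -89.9]
contact_force: [0.0, -0.8, -1.6]
gripper_width: 0.0193
[0.59933418 0.03014226 0.17066471] [-0.07285166 -0.57844082 -1.16501706] 0.019705052207689665
4304 [ 0.59854001 -0.02329958  0.08432931] ((598.5116577148438, -22.05078125), (46.12702560424805, 45.6929817199707), 88.80986785888672)
```

View pics/w2.png

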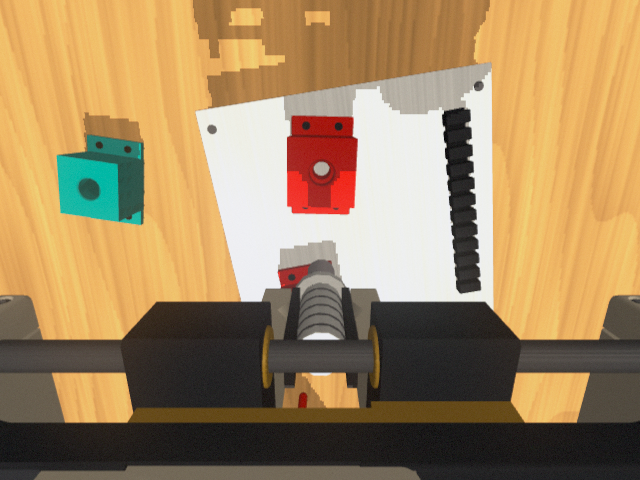

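The wrist view shows the right holder at (321,165), with its bore at (321,169). A narrow liner ring is visible inside, so this is probably the tight one, and I'll try it first. The gauge hangs straight in the jaws, tip near (321,264).

```bash
python3 -m handwheel '[[15,0,0,0,14],[20,0,8,0,14],[16.4,0,14,0,14],[0,0,12,0,14],[0,0,0,0,14],[0,0,0,0,14],[0,0,0,0,14],[0,0,0,0,14]]'
python3 - <<'E'
from h import *
c=cap("scene"); save(c,"s2.png",(260,160,420,280),5)
s=get_state(); print(s["tcp_pos"],s["contact_force"])
E
```

```text
time_s: 9.3
tcp_pos: [0.5997, -0.0213, 0.137]
eef_rot: [-180.0, 0.0, -90.0]
contact_force: [-0.3, 0.0, -1.2]
gripper_width: 0.0197
[ 0.5995653  -0.02138212  0.13692347] [ 0.53679707  0.30359267 -0.61763269]
```

View pics/s2.png

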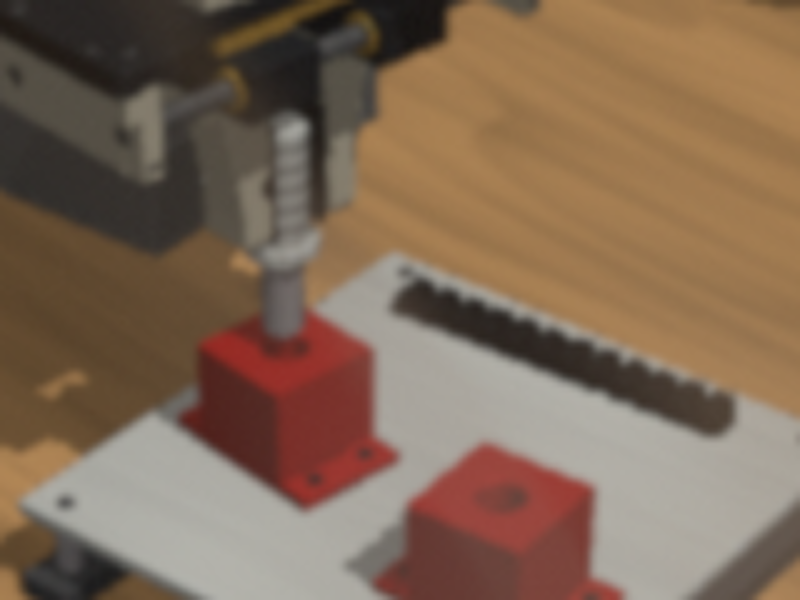

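The tip (285,335 in the crop) hangs right above the bore mouth (285,348). I'll go down gently.

```bash
python3 -m handwheel '[[0,0,2,0,14],[0,0,2,0,14],[0,0,2,0,14],[0,0,1,0,14],[0,0,1,0,14],[0,0,1,0,14],[0,0,1,0,14],[0,0,0,0,14]]'
python3 -m handwheel '[[0,0,0.5,0,14],[0,0,0.5,0,14],[0,0,0.5,0,14],[0,0,0.5,0,14],[0,0,0.5,0,14],[0,0,0.5,0,14],[0,0,0,0,14],[0,0,0,0,14]]'
```

```text
time_s: 10.35
tcp_pos: [0.5993, -0.0217, 0.1265]
eef_rot: [180.0, -0.0, -90.0]
contact_force: [-0.5, -0.2, 0.4]
gripper_width: 0.0191
time_s: 11.35
tcp_pos: [0.5994, -0.0217, 0.1236]
eef_rot: [-180.0, 0.0, -90.0]
contact_force: [-0.3, -0.2, -1.0]
gripper_width: 0.0196
```

```bash
python3 -m handwheel '[[0,0,1,0,14],[0,0,1,0,14],[0,0,1,0,14],[0,0,1,0,14],[0,0,1,0,14],[0,0,1,0,14],[0,0,1,0,14],[0,0,0,0,14]]'
python3 -m handwheel '[[0,0,0.5,0,14],[0,0,0.5,0,14],[0,0,0.5,0,14],[0,0,0.5,0,14],[0,0,0,0,14],[0,0,0,0,14],[0,0,0,0,14],[0,0,0,0,14]]'
```

```text
time_s: 12.35
tcp_pos: [0.5993, -0.0217, 0.1164]
eef_rot: [180.0, -0.0, -90.0]
contact_force: [-0.8, -0.1, -0.7]
gripper_width: 0.0193
time_s: 13.35
tcp_pos: [0.5994, -0.0217, 0.1146]
eef_rot: [180.0, 0.0, -90.0]
contact_force: [0.2, 0.3, -0.7]
gripper_width: 0.0194
```

```bash
python3 -m handwheel '[[0,0,0.3,0,14],[0,0,0.3,0,14],[0,0,0.3,0,14],[0,0,0.3,0,14],[0,0,0.3,0,14],[0,0,0,0,14],[0,0,0,0,14],[0,0,0,0,14]]'
```

```text
time_s: 14.35
tcp_pos: [0.5994, -0.0217, 0.1131]
eef_rot: [-180.0, -0.0, -90.0]
contact_force: [0.8, -0.0, -0.7]
gripper_width: 0.0195
```

```bash
python3 -m handwheel '[[0,0,0.3,0,14],[0,0,0.3,0,14],[0,0,0.3,0,14],[0,0,0,0,14],[0,0,0,0,14],[0,0,0,0,14],[0,0,0,0,14],[0,0,0,0,14]]'
```

```text
time_s: 15.35
tcp_pos: [0.5995, -0.0217, 0.1123]
eef_rot: [-180.0, -0.0, -90.0]
contact_force: [-0.2, -0.5, 4.3]
gripper_width: 0.0198
```

```bash
python3 -m handwheel '[[0,0,0.3,0,14],[0,0,0.3,0,14],[0,0,0.3,0,14],[0,0,0,0,14],[0,0,0,0,14],[0,0,0,0,14],[0,0,0,0,14],[0,0,0,0,14]]'
```

```text
time_s: 16.35
tcp_pos: [0.5995, -0.0217, 0.1117]
eef_rot: [-180.0, -0.0, -90.0]
contact_force: [-2.2, -1.1, 6.4]
gripper_width: 0.0197
```

```bash
python3 -m handwheel '[[0,0,0.3,0,14],[0,0,0.2,0,14],[0,0,0,0,14],[0,0,0,0,14],[0,0,0,0,14],[0,0,0,0,14],[0,0,0,0,14],[0,0,0,0,14]]'
python3 -m handwheel '[[0,0,-2,0,14],[0,0,-4,0,14],[0,0,-6,0,14],[0,0,-8,0,14],[0,0,-15,0,14],[0,0,-25,0,14],[-20,-3,0,0,14],[-40,-4,0,0,14]]'
python3 -m handwheel '[[-40,0,0,0,14],[-40,0,0,0,14],[-29,0,0,0,14],[0,0,0,0,14],[0,0,0,0,14],[0,0,0,0,14],[0,0,0,0,14],[0,0,0,0,14]]'
python3 - <<'E'
from h import *
c=cap("wrist"); save(c,"w3.png"); X=cloud(c)
s=get_state(); print(s["tcp_pos"],s["contact_force"],s["gripper_width"])
h=cv2.cvtColor(c["color"],cv2.COLOR_RGB2HSV)
red=((h[...,0]<8)|(h[...,0]>172))&(h[...,1]>150)&(h[...,2]>60)
for y0 in(-.0204,.0976):
  P=X[red&(X[...,2]>.079)&(X[...,2]<.089)&(abs(X[...,1]-y0)<.04)&(abs(X[...,0]-.6)<.05)]
  if len(P)>50: print(len(P),np.median(P,0),cv2.minAreaRect(P[:,:2].astype(np.float32)*1000))
E
```

```text
time_s: 17.35
tcp_pos: [0.5996, -0.0217, 0.1113]
eef_rot: [-180.0, -0.0, -90.0]
contact_force: [-2.3, -0.3, 7.1]
gripper_width: 0.0195
time_s: 18.35
tcp_pos: [0.6065, 0.0386, 0.1714]
eef_rot: [-179.9, 0.0, -90.1]
contact_force: [-0.3, -0.4, -0.5]
gripper_width: 0.0193
time_s: 19.35
tcp_pos: [0.6064, 0.1468, 0.1708]
eef_rot: [-180.0, 0.0, -90.0]
contact_force: [0.6, -0.2, -1.4]
gripper_width: 0.0195
[0.60641805 0.14690425 0.17081942] [-0.09525039  0.61595953 -0.17631156] 0.01939936675452963
1177 [ 0.59838209 -0.00161566  0.08428598] ((598.8922119140625, -2.0905542373657227), (7.243625164031982, 45.58320236206055), 89.23307037353516)
4258 [0.6055643  0.09523414 0.08433041] ((605.8081665039062, 96.53816986083984), (45.640602111816406, 46.34632110595703), 11.068892478942871)
```

View pics/w3.png

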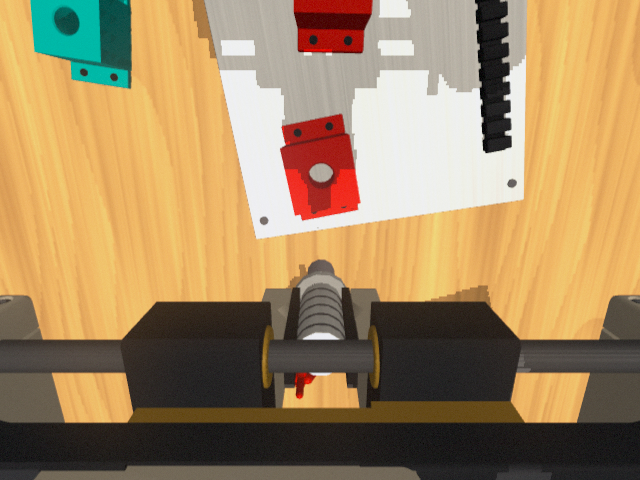

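```bash
python3 -m handwheel '[[15,-0.3,0,0,14],[20,0,8,0,14],[14.8,0,14,0,14],[0,0,13,0,14],[0,0,2,0,14],[0,0,0,0,14],[0,0,0,0,14],[0,0,0,0,14]]'
python3 -m handwheel '[[0,0,1,0,14],[0,0,1,0,14],[0,0,1,0,14],[0,0,1,0,14],[0,0,1,0,14],[0,0,1,0,14],[0,0,0.5,0,14],[0,0,0,0,14]]'
```

```text
time_s: 20.4
tcp_pos: [0.6069, 0.0979, 0.1342]
eef_rot: [-180.0, 0.0, -90.0]
contact_force: [-0.8, -0.1, -1.3]
gripper_width: 0.0193
time_s: 21.4
tcp_pos: [0.6067, 0.0975, 0.1272]
eef_rot: [180.0, -0.0, -90.0]
contact_force: [-0.4, 0.3, -1.1]
gripper_width: 0.0199
```

```bash
python3 -m handwheel '[[0,0,0.5,0,14],[0,0,0.5,0,14],[0,0,0.5,0,14],[0,0,0.5,0,14],[0,0,0.5,0,14],[0,0,0.5,0,14],[0,0,0,0,14],[0,0,0,0,14]]'
```

```text
time_s: 22.4
tcp_pos: [0.6067, 0.0976, 0.1242]
eef_rot: [180.0, 0.0, -90.0]
contact_force: [0.5, -1.4, -0.7]
gripper_width: 0.0193
```

In the bore without resistance. I'll continue down to near the liner, then through it.

```bash
python3 -m handwheel '[[0,0,1.5,0,14],[0,0,1.5,0,14],[0,0,1.5,0,14],[0,0,1.5,0,14],[0,0,1.5,0,14],[0,0,1.5,0,14],[0,0,1,0,14],[0,0,0,0,14]]'
python3 -m handwheel '[[0,0,0.5,0,14],[0,0,0.5,0,14],[0,0,0.5,0,14],[0,0,0.5,0,14],[0,0,0.5,0,14],[0,0,0.5,0,14],[0,0,0,0,14],[0,0,0,0,14]]'
```

```text
time_s: 23.4
tcp_pos: [0.6066, 0.0976, 0.1141]
eef_rot: [180.0, 0.0, -90.0]
contact_force: [0.5, -0.2, -0.8]
gripper_width: 0.0196
time_s: 24.4
tcp_pos: [0.6067, 0.0976, 0.1112]
eef_rot: [180.0, 0.0, -90.0]
contact_force: [0.3, -1.1, -0.1]
gripper_width: 0.0196
```

```bash
python3 -m handwheel '[[0,0,1.5,0,14],[0,0,1.5,0,14],[0,0,1.5,0,14],[0,0,1.5,0,14],[0,0,1.5,0,14],[0,0,1.5,0,14],[0,0,1.5,0,14],[0,0,0,0,14]]'
```

```text
time_s: 25.4
tcp_pos: [0.6066, 0.0975, 0.1006]
eef_rot: [180.0, -0.0, -90.0]
contact_force: [-1.0, -0.0, -1.1]
gripper_width: 0.0193
```

```bash
python3 -m handwheel '[[0,0,1,0,14],[0,0,1,0,14],[0,0,1,0,14],[0,0,1,0,14],[0,0,0.5,0,14],[0,0,0.4,0,14],[0,0,0.3,0,14],[0,0,0,0,14]]'
```

```text
time_s: 26.4
tcp_pos: [0.6067, 0.0976, 0.0955]
eef_rot: [-180.0, 0.0, -90.0]
contact_force: [0.0, -0.6, -0.3]
gripper_width: 0.0193
```

```bash
python3 -m handwheel '[[0,0,0.3,0,14],[0,0,0.3,0,14],[0,0,0.3,0,14],[0,0,0.3,0,14],[0,0,0,0,14],[0,0,0,0,14],[0,0,0,0,14],[0,0,0,0,14]]'
```

```text
time_s: 27.4
tcp_pos: [0.6067, 0.0975, 0.0945]
eef_rot: [-180.0, 0.0, -90.0]
contact_force: [-2.1, -0.5, 4.1]
gripper_width: 0.0195
```

```bash
python3 -m handwheel '[[0,0,0.3,0,14],[0,0,0.2,0,14],[0,0,0,0,14],[0,0,0,0,14],[0,0,0,0,24],[0,0,0,0,34],[0,0,0,0,44],[0,0,0,0,60]]'
python3 -m handwheel '[[0,0,0,0,87],[0,0,-10,0,87],[0,0,-30,0,87],[0,0,-40,0,87],[0,0,-25,0,87],[20,2,0,0,87],[24,5,0,0,87],[24,0,0,0,87]]'
python3 -m handwheel '[[0,0,0,0,87],[0,0,0,0,87],[0,0,0,0,87],[0,0,0,0,87],[0,0,0,0,87],[0,0,0,0,87],[0,0,0,0,87],[0,0,0,0,87]]'
python3 - <<'E'
from h import *
c=cap("wrist"); X=cloud(c)
s=get_state(); print(s["tcp_pos"],s["contact_force"],s["gripper_width"])
h=cv2.cvtColor(c["color"],cv2.COLOR_RGB2HSV)
red=((h[...,0]<8)|(h[...,0]>172))&(h[...,1]>150)&(h[...,2]>60)
P=X[red&(X[...,2]>.079)&(X[...,2]<.089)&(abs(X[...,1]+.02)<.04)&(abs(X[...,0]-.6)<.05)]
print(len(P),np.median(P,0),cv2.minAreaRect(P[:,:2].astype(np.float32)*1000))
c=cap("top"); X=cloud(c)
k=X[240:275,275:315].reshape(-1,3); k=k[k[:,2]>.1]; print("gauge top",len(k),np.nanmedian(k,0))
c=cap("scene"); save(c,"s3.png",(260,160,420,280),5)
E
```

```text
time_s: 28.4
tcp_pos: [0.6067, 0.0976, 0.0937]
eef_rot: [180.0, 0.0, -90.0]
contact_force: [-0.4, -0.4, -0.2]
gripper_width: 0.0487
time_s: 29.4
tcp_pos: [0.5984, 0.0276, 0.1981]
eef_rot: [179.9, -0.0, -90.0]
contact_force: [0.4, -0.0, -0.5]
gripper_width: 0.0871
time_s: 30.4
tcp_pos: [0.5997, 0.0295, 0.1989]
eef_rot: [-180.0, 0.0, -90.0]
contact_force: [0.1, 0.2, -0.5]
gripper_width: 0.0866
[0.59966883 0.02953494 0.19885263] [-0.25515184  0.24939122  0.49278941] 0.08684521278503053
3495 [ 0.59882191 -0.02342075  0.08434079] ((598.4031982421875, -22.01703643798828), (46.34135437011719, 45.41852569580078), 88.64744567871094)
gauge top 616 [0.5547989  0.0547047  0.30582207]
```

View pics/s3.png

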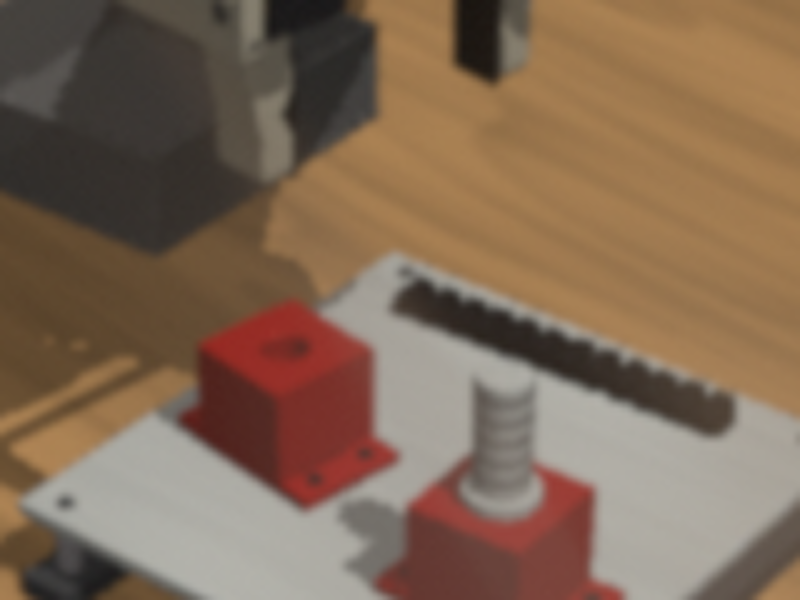

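Gauge collar rests flush on the good holder (crop 503,495). Next I grasp the tight holder.

```bash
python3 -m handwheel '[[20,0,0,1,87],[30.8,0,0,0,87],[0,0,20,0,87],[0,0,35,0,87],[0,0,35,0,87],[0,0,25,0,87],[0,0,0,0,87],[0,0,0,0,87]]' 30
python3 -m handwheel '[[0,0,12,0,87],[0,0,12,0,87],[0,0,9,0,87],[0,0,4,0,87],[0,0,0,0,87],[0,0,0,0,70],[0,0,0,0,60],[0,0,0,0,40]]'
python3 -m handwheel '[[0,0,0,0,40],[0,0,0,0,40],[0,0,0,0,40],[0,0,0,0,40],[0,0,0,0,40],[0,0,0,0,40],[0,0,0,0,40],[0,0,0,0,40]]'
```

```text
time_s: 31.55
tcp_pos: [0.5999, -0.0217, 0.0849]
eef_rot: [-179.9, -0.0, -91.0]
contact_force: [0.6, 0.5, 0.6]
gripper_width: 0.087
time_s: 32.55
tcp_pos: [0.5993, -0.0212, 0.0471]
eef_rot: [-180.0, 0.0, -91.0]
contact_force: [-0.5, 0.1, -0.5]
gripper_width: 0.0627
time_s: 33.55
tcp_pos: [0.5992, -0.0213, 0.0469]
eef_rot: [-180.0, -0.0, -91.0]
contact_force: [-1.8, 0.6, 2.8]
gripper_width: 0.0457
```

```bash
python3 -m handwheel '[[0,0,-10,0,40],[0,0,-30,0,40],[0,0,-50,0,40],[0,0,-50,0,40],[20,10,0,0,40],[45,24,0,0,40],[45,24,0,0,40],[45,24,0,0,40]]'
python3 -m handwheel '[[45,24,0,0,40],[45,24,0,0,40],[36.6,17,0,0,40],[0,0,0,0,40],[0,0,0,0,40],[0,0,0,0,40],[0,0,0,0,40],[0,0,0,0,40]]'
python3 - <<'E'
from h import *
c=cap("top"); save(c,"t2.png",(260,200,520,395),3)
E
```

```text
time_s: 34.55
tcp_pos: [0.5128, -0.1762, 0.1864]
eef_rot: [179.9, 0.0, -91.0]
contact_force: [1.3, -0.3, -0.3]
gripper_width: 0.0457
time_s: 35.55
tcp_pos: [0.4476, -0.2998, 0.1868]
eef_rot: [180.0, 0.0, -90.9]
contact_force: [0.4, -1.0, -0.2]
gripper_width: 0.0461
```

View pics/t2.png

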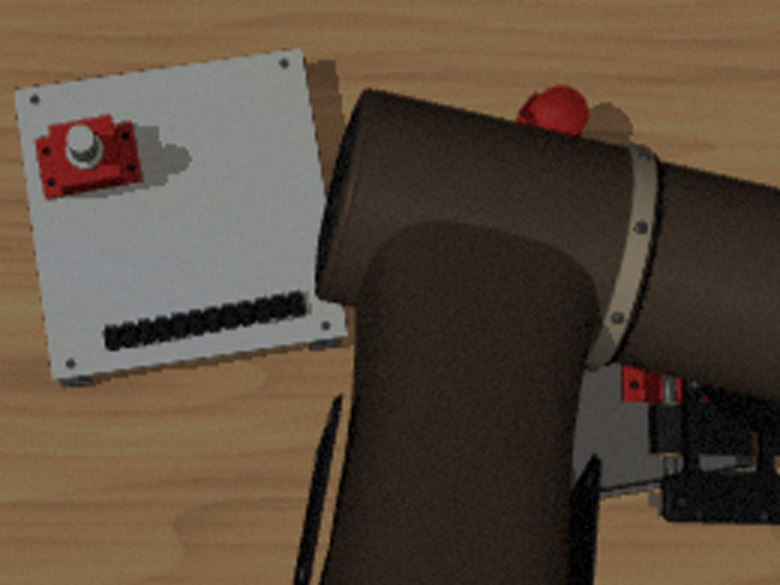

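```bash
python3 -m handwheel '[[0,0,0,-10.5,40],[0,0,25,0,40],[0,0,35,0,40],[0,0,35,0,40],[0,0,30,0,40],[0,0,20,0,40],[0,0,0,0,40],[0,0,0,0,40]]'
python3 -m handwheel '[[0,0,8,0,40],[0,0,8,0,40],[0,0,6,0,40],[0,0,4,0,40],[0,0,2,0,40],[0,0,1,0,40],[0,0,0,0,40],[0,0,0,0,40]]'
```

```text
time_s: 36.6
tcp_pos: [0.448, -0.3005, 0.0427]
eef_rot: [-180.0, -0.0, -80.5]
contact_force: [0.4, -0.6, -1.6]
gripper_width: 0.0462
time_s: 37.6
tcp_pos: [0.4475, -0.3003, 0.013]
eef_rot: [-180.0, -0.0, -80.5]
contact_force: [0.0, -0.7, -2.1]
gripper_width: 0.0456
```

```bash
python3 -m handwheel '[[0,0,1,0,40],[0,0,0.5,0,40],[0,0,0,0,50],[0,0,0,0,55],[0,0,0,0,60],[0,0,0,0,60],[0,0,0,0,60],[0,0,0,0,60]]'
python3 -m handwheel '[[0,0,-10,0,60],[0,0,-25,0,60],[0,0,-40,0,60],[0,0,-50,0,60],[0,0,-50,0,60],[30,30,0,0,60],[40,30,0,0,60],[40,0,0,0,60]]'
python3 -m handwheel '[[40,0,0,0,60],[40,0,0,0,60],[40,0,0,0,60],[0,0,0,0,60],[0,0,0,0,60],[0,0,0,0,60],[0,0,0,0,60],[0,0,0,0,60]]'
python3 - <<'E'
from h import *
print(get_state()["tcp_pos"])
c=cap("top"); save(c,"t3.png",(180,160,520,415),2.3); X=cloud(c)
h=cv2.cvtColor(c["color"],cv2.COLOR_RGB2HSV)
red=((h[...,0]<8)|(h[...,0]>172))&(h[...,1]>150)&(h[...,2]>60)
for n,m in(("bin",X[280:375,415:520][red[280:375,415:520]]),("good",X[235:270,265:315][red[235:270,265:315]])):
    print(n,m.shape,np.median(m,0),np.percentile(m[:,2],[2,98]))
g=X[235:275,265:315].reshape(-1,3); P=g[(g[:,2]>.125)&(g[:,2]<.15)]; print("gauge top",len(P),P.mean(0))
E
```

```text
time_s: 38.6
tcp_pos: [0.4473, -0.3003, 0.0113]
eef_rot: [180.0, 0.0, -80.5]
contact_force: [0.6, 1.1, 0.4]
gripper_width: 0.0599
time_s: 39.6
tcp_pos: [0.4049, -0.4198, 0.188]
eef_rot: [-179.9, -0.1, -80.5]
contact_force: [0.8, 0.3, 1.2]
gripper_width: 0.0596
time_s: 40.6
tcp_pos: [0.4264, -0.5366, 0.1868]
eef_rot: [-180.0, -0.0, -80.5]
contact_force: [0.9, -0.4, 0.1]
gripper_width: 0.0601
[ 0.42637145 -0.5365926   0.18680733]
bin (579, 3) [nan nan nan] [nan nan]
good (465, 3) [nan nan nan] [nan nan]
gauge top 75 [0.60704221 0.09817534 0.1336879 ]
```

View pics/t3.png

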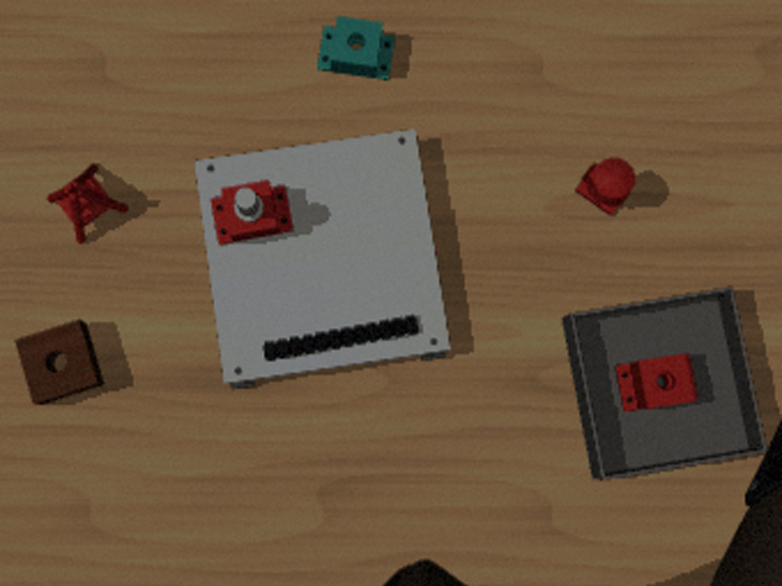

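The tight holder stands in the bin at (658,382). The good one is on the bed at (250,210) with the gauge in it. The gauge top measures z = 133.7 mm, against about 134 mm expected for fully home. Bystanders are where they were.

```bash
python3 -c "from plant import r; print(r.close_job())"
```

```text
the job is handed in; nothing more can be done
None
```

The job is done and handed in at about 41 s of the 72 s allowed.

- **Tight holder (right-hand one):** the gauge came to a firm stop about 16 mm deep. I pushed no harder than about 8 N, then withdrew it. That holder now stands upright in the scrap bin.
- **Good holder (left-hand one):** the gauge met no resistance past the 16 mm depth and went home until the collar seated, with a last measured push of about 5 N. I left it there, with the holder still on the bed.

**Last checks:**
- The top of the gauge measured 133.7 mm above the table, against about 134 mm expected when fully home.
- In the final top picture the other printed pieces and the turquoise look-alike appear unmoved, judged by eye.
- The robot was clear of everything, with no contact force beyond sensor noise.
- My numeric height readout of the two holders in that picture failed because of missing depth readings. Their final places are confirmed only by the picture.
- The wrist and top cameras disagreed by about 1.5 mm. I allowed for this, and both insertions went in cleanly.

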